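Drive the lens cell out of an eyepiece for cleaning

ROBOT

A 7-joint arm with a two-finger parallel gripper is mounted at the origin on the work surface. World frame = base frame: x ahead of the robot, y to its left, z up, the work surface at z = 0. Lengths are in m, angles in rad, forces in N, time in s.
With the tool pointing down it reaches from about 0.4 to 0.85 m from the base axis. Payload 10.4 kg.
Tool frame: the origin (TCP) lies between the finger pads; the fingertips stand ahead of it and the grasp point (between the pads) lies 3 mm ahead of it (r.tips_ahead is the z of the fingertips in the tool frame, in m); z points along the fingers, y is the line along which they close (so a half turn about z gives the same grasp; the last joint's range is limited). The gripper opens to 87 mm and grips with 3 to 60 N. Pads are 19 mm wide; open, the fingers measure 117 mm over their backs; the gripper's body (75 mm by 190 mm) begins 51 mm behind the grasp point.
Start: joints at [-1.316, 0.332, -0.065, 1.46, 0.022, 1.35, -0.088], TCP at [0.171, 0.601, 0.245] pointing down, gripper open.
Joint ranges: [-2.6, 2.6], [-0.5, 2.12], [-1.47, 1.34], [0.16, 2.42], [-1.27, 4.41], [0.06, 2.06], [-2.6, 2.6]. Speed limits (rad/s): [2.22, 2.22, 2.79, 2.79, 3.14, 3.14, 3.14].

INTERFACE

Orientations are given as a unit quaternion [x, y, z, w].
In Python, from bench import telemetry, camera, get_calibration, r gives the robot as it stands.
- The arm moves only by the tool drive_tool, never from a script. Its argument "series" is one flat list of numbers, 7 for each row, row after row: the turn, a rotation vector about the tool's x, y, z in units of 5 degrees (1.0 is 5 degrees), then the shift along the tool's x, y, z in units of 40 mm (1.0 is 40 mm), then the opening, from -1 (shut) to 1 (fully open). A call has 1 to 10 rows; each row is the pose to reach, as a shift and turn from the pose commanded when the call began, along the tool's axes at that moment; what a row does not reach only later rows make up. A row lasts 1/12 s, in which the tool goes at most 41.7 mm and 7.16 degrees, less where a joint would pass 70% of its speed; a pose out of reach is approached as far as the arm can. A call with a gripper value outside its range is refused whole. The fingers move at their own pace and stop on an object; "grip_force" is the grip in N (left out, the last holds). Time passes only in rows, so rows that repeat a pose let the fingers close. It gives the time, the measured TCP pose, the force, the opening and the grip force at its end, in the units of the state.
- telemetry.read_state(): the state, without advancing time (a new reading comes with each control period).
- camera(name): name is "scene" or "side" or "wrist"; returns the picture (480x640x3 uint8, red, green, blue); there is no depth.
- get_calibration(name): a dict with "fovy" (degrees; the focal length in pixels is half the picture's height over the tangent of half this angle, whatever the lens; pixels are square), "cx", "cy" (the principal point, pixels), "xyz" and "rotation" of the camera in the world. Camera axes: x right, y up, looking along -z (the intrinsics and any distortion apply to the point x, -y, -z); pixel columns grow to the right and rows downward; lengths in m; the calibration is good to about 2 mm. A picture is of the moment at which its call begins: read the wrist's pose just before it. get_calibration takes no time and is no camera call; for the wrist camera it gives the pose at the moment of the call.
- r.close_job(): hands the job in; it is judged then, once.
The state is a dict: "time": time; "joint_positions": joint angles; "joint_vel": joint speeds; "joint_torque": joint torques, N m; "ee_pos": TCP position; "eef_rot": TCP orientation; "ft_force": force on the tool from outside, world axes, zero at the start; "torque": the same for the moment, N m; "width": finger opening in m; "grip_force": force on a finger pad.
Only numpy, scipy, OpenCV 4.12 (cv2) and the standard library are available. Lean on these libraries where they do the work, as an engineer would, in place of code of your own. Each camera call takes 0.05 s, during which the arm holds its last target. There are 200 camera calls.

TASK

Take the ejector rod from its holder, put it down through the top of the eyepiece and drive the lens cell right out of the bottom until you feel it come down on the small catch tray. Push slowly and gently, and stop as soon as you feel the tray, so that the lens is not squeezed hard. Then pull the rod out, put it back fully home in its holder, and leave the bottle, the jar and the case where they are.

Things in the scene. Friction and masses are not known exactly. Their poses are not given: they have to be found in the camera images.
- stand: Fixed stand: grey base 100 x 130 x 10 mm, two aluminium uprights at its own +y and -y, and between them an upright black eyepiece tube, 40 mm wide, open at both ends. Origin: on the table under the tube's axis; z up. The rod must press on the stand with less than 25 N.
- mouth (a point): Centre of the eyepiece's flared mouth, on the tube's axis, 130 mm above the stand's origin. The mouth is 37 mm wide inside and narrows within 7 mm to a vertical bore 31 mm wide. The cell's upper face starts about 25 mm below this point.
- seat (a point): Point on the tube's axis, 78 mm above the stand's origin, between three sprung balls that hold the cell. The tube ends 4 mm lower; from there three upright guide rods lead the cell. Below is a collar with three more sprung balls, and 27 mm under these the loaded catch tray. Collar and tray are set as one at an unmeasured height: collar balls 9 to 30 mm below this point.
- cell: Lens cell: aluminium barrel, 28 mm wide, 26 mm high, 60 g; origin under its centre. Push on its flat top: it resists with up to 10 N as it passes each ring of balls and slides with 1 to 5 N otherwise, until it lets go and drops 1 to 3 mm; 37 to 58 mm below its start (unmeasured) it lies on the tray, a hard stop. More than 22 N from the rod damages the lens.
- tray (a joint): The catch tray's sprung plate, a rubber disc 29 mm wide under the collar: 0 m when empty; 0.002 m, its hard stop, with the cell lying on it.
- rod_grip (a point): Centre of the ejector rod's black square handle, 24 x 24 x 50 mm; z up the rod, x and y square to the handle's faces. 25 to 30 mm below it a steel collar disc 38 mm wide, then a 15 mm shaft and a white foot 22 mm wide; the foot's flat end is 118 mm below this point. About 180 g. Starts upright in the holder, hanging by its disc.
- holder: Fixed grey holder: base 75 x 75 mm and an upright tube 42 mm wide with a plain vertical hole 29 mm wide, its open top 102 mm above the origin. Origin: on the table, on the hole's axis. With the rod home its disc rests on the tube's top and rod_grip is 132 mm above the origin.
- spray: Bystander: white bottle, 48 mm wide, 115 mm high; origin under its centre.
- jar: Bystander: glass jar, 64 mm wide, 70 mm high; origin under its centre.
- case: Bystander: flat black case 60 x 100 x 22 mm; origin under its centre.
Mind the look-alikes: they are no part of the job. There is more than one size of the part that bears rod_grip; the job needs the smaller. Leave any purple look-alike of the holder alone.

How it is judged:
On the way, in this order (a step that is already met when the one before it is completed fails the run):
1. the rod's foot bears on the lens cell (contact force between rod and cell above 1.5 N), for 0.05 s.
2. the lens cell lies on the catch tray with the rod off it (value of joint tray above 0.0014 m and contact force between rod and cell below 0.1 N), for 0.2 s.
At the end, for the whole second after the job is handed in: The lens cell lies upright and still on the catch tray under the eyepiece (tray plate pressed down by more than 1.4 mm, cell within 8 mm of the eyepiece's axis, tilted less than 0.12 rad), and the rod is back in its holder, collar disc down on it (within 4 mm), upright within 0.1 rad and still (value of joint tray above 0.0014 m and angle between cell's own z axis and vertical below 0.12 rad and linear speed of each of cell, rod below 0.02 m/s and z of cell in the frame of stand between 0.017 and 0.046 m and horizontal distance between cell and stand below 0.008 m and horizontal distance between rod_grip and holder below 0.015 m and z of rod_grip in the frame of holder between 0.125 and 0.136 m and angle between rod_grip's own z axis and vertical below 0.1 rad); the robot touches nothing.
It fails at once if the rod presses on the lens cell with more than 22 N (contact force between rod and cell above 22 N).
It fails at once if the rod presses on the stand with more than 25 N (contact force between rod and stand above 25 N).
It fails at once if a bystander is moved by more than 20 mm (distance of any of spray, jar, case from where it was at the start of the episode above 0.02 m).
It also fails if it takes over 58 s, if anything falls off the work surface, if the arm or the gripper's body presses on something with over 40 N, if the wrist force passes 120 N, or if a joint passes its speed limit or range.

## Working session

There is one attempt and no reset: what is moved stays moved. The work goes in short steps, Python scripts to look and compute and a tool call to move; the robot and the scene stay as the last step left them, time stands still between calls to the robot, and variables do not carry over. Pictures are saved under pics/ and viewed, at most 10 in all, crops included, and the job is handed in when it is done.

Besides the shell and the picture viewer there is one more tool, called as name(argument=value, ...), one argument or row to a line, values as JSON. drive_tool: Moves the arm, as the interface text tells. Its arguments: {"type":"object","properties":{"series":{"type":"array"},"grip_force":{"type":"number"}},"required":["series"]}

```bash
mkdir -p pics; ls; python3 - <<'E'
from bench import telemetry,camera,get_calibration,r
import cv2
for n in ["scene","side"]:
    im=camera(n); cv2.imwrite(f"pics/{n}0.png",im[:,:,::-1]); print(n,get_calibration(n))
print(telemetry.read_state()); print(r.tips_ahead)
E
```

```text
pics
scene {'fovy': 56.519077414321565, 'cx': 314.4659452669211, 'cy': 239.62475487653793, 'xyz': array([ 0.92377091, -0.51581585,  0.78409056]), 'rotation': array([0.34599717, 0.08578867, 0.23147725, 0.90517652])}
side {'fovy': 55.88055466028412, 'cx': 322.4759265927347, 'cy': 227.88804503801072, 'xyz': array([ 0.21039376, -0.655428  ,  0.79675728]), 'rotation': array([ 0.39250567, -0.11404479, -0.26750489,  0.8725676 ])}
{'time': 0.1, 'joint_positions': array([-1.31560215,  0.33277714, -0.06470339,  1.46086608,  0.02161035,
        1.34987227, -0.08845142]), 'joint_vel': array([-0.00127928, -0.00249571,  0.00069412, -0.00301345,  0.00180922,
        0.00013284, -0.00089696]), 'joint_torque': array([ 7.14863927e-04, -6.24539852e+01,  2.42452155e-02, -3.90720785e+01,
       -6.14084001e-02,  3.63807112e-02,  3.81424752e-05]), 'ee_pos': array([0.17131389, 0.6007368 , 0.243849  ]), 'eef_rot': array([ 1.38414513e-01,  9.90374195e-01, -6.11219648e-04, -5.29667536e-05]), 'ft_force': array([ 0.13584531,  1.18899132, -0.15004792]), 'torque': array([0.03097196, 0.02328587, 0.00577768]), 'grip_force': 0.0, 'width': 0.08702725677331734}
0.022
```

View pics/scene0.png

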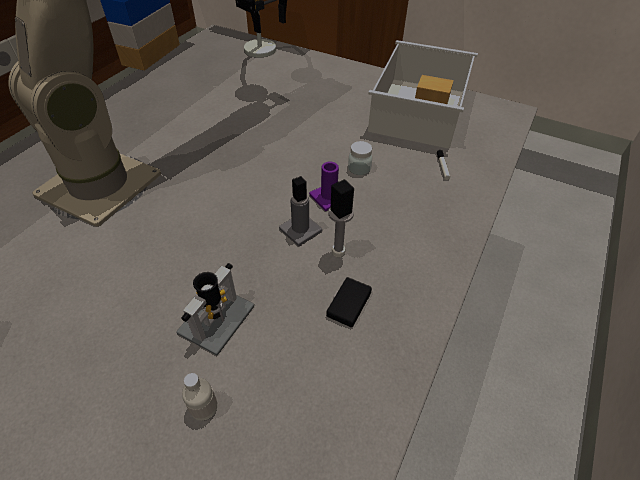

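View pics/side0.png

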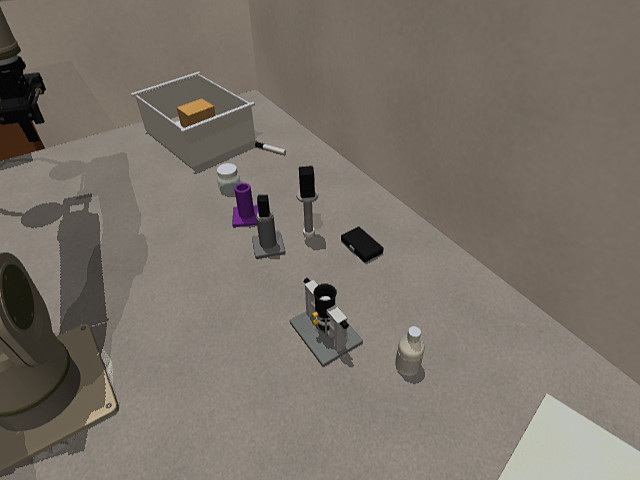

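The scene view shows two rods. The smaller one has its handle at scene (300,188) and hangs in the grey holder, so it fits the description. The larger one stands free at (342,200). The purple holder at (330,180) is empty and is a look-alike. The stand's mouth is at (206,281). Next I'll check these in enlarged crops.

```bash
python3 - <<'E'
import cv2,numpy as np
a=cv2.imread("pics/scene0.png");b=cv2.imread("pics/side0.png")
f=lambda im,x,y,w,h:cv2.resize(im[y:y+h,x:x+w],(400,300),interpolation=cv2.INTER_CUBIC)
# each crop 100x75, x4
t=np.hstack([f(a,260,170,100,75),f(a,165,260,100,75)])
u=np.hstack([f(b,225,187,100,75),f(b,275,270,100,75)])
cv2.imwrite("pics/crop0.png",np.clip(np.vstack([t,u])*1.6,0,255).astype(np.uint8))
E
```

```text
(no output)
```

View pics/crop0.png

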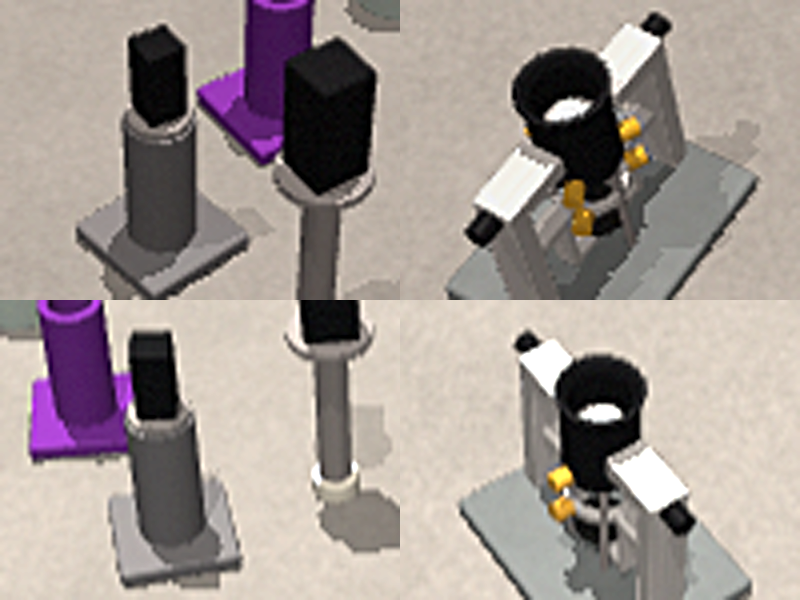

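The crop confirms it: the small rod hangs by its disc in the grey holder, and the large rod stands free with no holder. The handle top is at scene (299,180) and side (263,198.5). The mouth is at scene (205.4,281) and side (325.3,292).

```bash
cat > h.py <<'E'
import numpy as np,cv2
from scipy.spatial.transform import Rotation as R
from bench import telemetry,camera,get_calibration,r
def ray(c,p):
    f=240/np.tan(np.radians(c["fovy"])/2)
    d=R.from_quat(c["rotation"]).apply([(p[0]-c["cx"])/f,-(p[1]-c["cy"])/f,-1])
    return np.array(c["xyz"]),d/np.linalg.norm(d)
def onz(c,p,z):
    o,d=ray(c,p); return o+d*(z-o[2])/d[2]
def tri(*cp):
    A=[];b=[]
    for c,p in cp:
        o,d=ray(c,p);P=np.eye(3)-np.outer(d,d);A.append(P);b.append(P@o)
    return np.linalg.lstsq(np.vstack(A),np.hstack(b),rcond=None)[0]
def proj(c,X):
    f=240/np.tan(np.radians(c["fovy"])/2)
    v=R.from_quat(c["rotation"]).inv().apply(np.array(X)-c["xyz"])
    return np.array([c["cx"]-f*v[0]/v[2],c["cy"]+f*v[1]/v[2]])
def go(target_xyz,yaw=None):
    """shift needed in tool axes /40mm"""
    s=telemetry.read_state();T=R.from_quat(s["eef_rot"])
    return T.inv().apply(np.array(target_xyz)-s["ee_pos"])/0.04
E
python3 - <<'E'
from h import *
np.set_printoptions(precision=4,suppress=True)
a=get_calibration("scene");b=get_calibration("side")
print("keys",a.keys())
for n,p,q,z in [("handle",(299.2,180),(263,198.5),.157),("mouth",(205.4,281),(325.3,292),.13),("bigtop",(342.5,184.5),(307,168),.2),("spraytop",(191,379),(414.5,331),.115),("jar",(361,147),(227,169),.07),("purple top",(329.5,167),(243.5,187),.1),("purpbase",(309.5,194),(233,224),.0)]:
    print(n,tri((a,p),(b,q)),onz(a,p,z),onz(b,q,z))
print("case",onz(a,(350,299),.02),onz(b,(361,242),.022))
print("stand upr tops",onz(a,(207,289),.13))
print("wrist",get_calibration("wrist"))
E
```

```text
keys dict_keys(['fovy', 'cx', 'cy', 'xyz', 'rotation'])
handle [0.5485 0.1103 0.1557] [0.5482 0.1117 0.157 ] [0.5472 0.1056 0.157 ]
mouth [ 0.5223 -0.1855  0.1298] [ 0.5221 -0.1848  0.13  ] [ 0.5221 -0.1865  0.13  ]
bigtop [0.6588 0.0903 0.2068] [0.6554 0.0983 0.2   ] [0.6637 0.0981 0.2   ]
spraytop [ 0.6111 -0.3407  0.1142] [ 0.6113 -0.3404  0.115 ] [ 0.6106 -0.3416  0.115 ]
jar [0.5735 0.3894 0.0704] [0.5726 0.3922 0.07  ] [0.5732 0.3873 0.07  ]
purple top [0.5566 0.2399 0.1042] [0.5541 0.2452 0.1   ] [0.5586 0.2447 0.1   ]
purpbase [0.508  0.2293 0.0072] [0.505  0.2339 0.    ] [0.511 0.24  0.   ]
case [ 0.7426 -0.0231  0.02  ] [ 0.7358 -0.0273  0.022 ]
stand upr tops [ 0.5356 -0.1976  0.13  ]
wrist {'fovy': 70.82342888601406, 'cx': 320.37183263998634, 'cy': 232.70676068555795, 'xyz': array([0.0992, 0.6202, 0.3841]), 'rotation': array([-0.1098, -0.0814,  0.5968,  0.7907])}
```

Triangulated heights match the given sizes: handle top 0.156 m, mouth 0.130 m, spray 0.114 m. I'm moving above the holder now.

drive_tool(
  series=[0,0,0,-12.4,-9.2,-1.4,1,0,0,0,-12.4,-9.2,-1.4,1,0,0,0,-12.4,-9.2,-1.4,1,0,0,0,-12.4,-9.2,-1.4,1,0,0,0,-12.4,-9.2,-1.4,1,0,0,0,-12.4,-9.2,-1.4,1,0,0,0,-12.4,-9.2,-1.4,1,0,0,0,-12.4,-9.2,-1.4,1,0,0,0,-12.4,-9.2,-1.4,1,0,0,0,-12.4,-9.2,-1.4,1],
)

```text
time: 0.93
ee_pos: [0.4248, 0.2699, 0.2823]
eef_rot: [0.138, 0.99, 0.0, -0.0]
ft_force: [0.6, 1.6, 0.7]
width: 0.0873
grip_force: 0.0
```

```bash
python3 - <<'E'
from h import *
s=telemetry.read_state();print(s["time"],s["ee_pos"],s["eef_rot"],s["joint_positions"].round(2));print(go([.548,.11,.30]).round(2))
E
```

```text
0.9333 [0.42476962 0.26988634 0.28228208] [ 1.38429848e-01  9.90372233e-01  7.69341594e-05 -1.04090776e-04] [-0.87  0.04  0.22  1.73 -0.01  1.38  0.64]
[-4.06 -3.   -0.44]
```

drive_tool(
  series=[0,0,0,-4.0,-3.0,-0.4,1,0,0,0,-4.0,-3.0,-0.4,1,0,0,0,-4.0,-3.0,-0.4,1,0,0,0,-4.0,-3.0,-0.4,1,0,0,0,-4.0,-3.0,-0.4,1,0,0,0,-4.0,-3.0,-0.4,1,0,0,0,-4.0,-3.0,-0.4,1],
)

```text
time: 1.52
ee_pos: [0.5457, 0.1105, 0.2978]
eef_rot: [0.14, 0.99, -0.0, -0.0]
ft_force: [-0.6, 1.4, -0.7]
width: 0.0871
grip_force: 0.0
```

```bash
python3 - <<'E'
from h import *
s=telemetry.read_state();c=get_calibration("wrist");im=camera("wrist");cv2.imwrite("pics/w1.png",np.clip(im[:,:,::-1]*1.5,0,255).astype(np.uint8))
print(s["time"],s["ee_pos"],s["eef_rot"]);print(c)
print("pred handle top",proj(c,[.548,.11,.157]))
np.save("c1.npy",c,allow_pickle=True)
E
```

```text
1.5167 [0.54567872 0.11051454 0.29779551] [ 1.40480956e-01  9.90083285e-01 -4.02024127e-04 -1.70804981e-04]
{'fovy': 70.82342888601406, 'cx': 320.37183263998634, 'cy': 232.70676068555795, 'xyz': array([0.4736564 , 0.13019964, 0.43806109]), 'rotation': array([-0.10971286, -0.08121506,  0.59509706,  0.79197644])}
pred handle top [322.51638427 230.56094082]
```

View pics/w1.png

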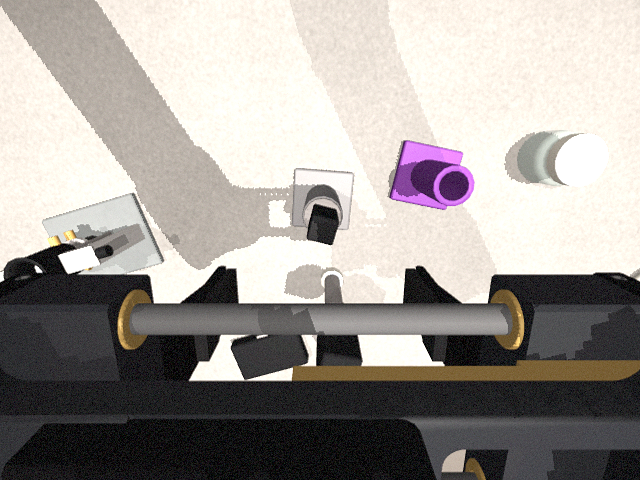

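The wrist view shows the small handle at (322,225) on the grey holder, close to the prediction of (322,231). The big rod is at (335,340) and the purple holder at (430,180). I'll enlarge this for the handle's yaw.

```bash
python3 - <<'E'
import cv2,numpy as np
a=cv2.imread("pics/w1.png")[190:255,285:365].astype(float)
a=255*(a/255)**.45
a=cv2.resize(np.clip(a,0,255).astype(np.uint8),(800,650),interpolation=cv2.INTER_CUBIC)[:600]
cv2.imwrite("pics/w1c.png",a)
E
```

```text
(no output)
```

View pics/w1c.png

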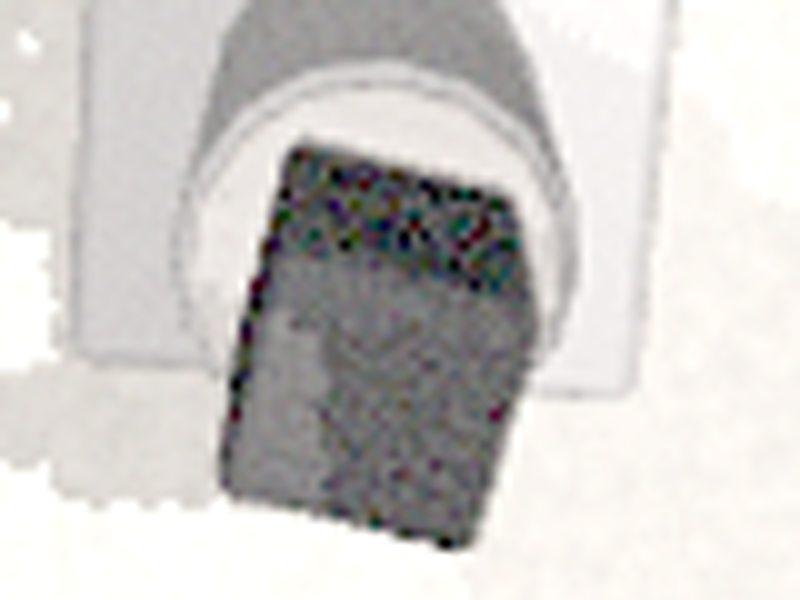

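```bash
python3 - <<'E'
from h import *
c=np.load("c1.npy",allow_pickle=True).item()
P=np.array([onz(c,p,.157) for p in [(312.5,216.5),(338.2,220),(332,244.8),(307.8,239)]])
print(P.round(4),P.mean(0).round(4))
for i in range(4):
    d=P[(i+1)%4]-P[i];print(np.linalg.norm(d[:2]).round(4),(np.degrees(np.arctan2(d[1],d[0]))%90).round(1))
s=telemetry.read_state();m=R.from_quat(s["eef_rot"]).as_matrix();print("tool y yaw",np.degrees(np.arctan2(m[1,1],m[0,1])))
# holder base corners at z~0.01 (crop px)
for p in [(293.5,168.5),(353.5,173),(349,230)]:print(onz(c,p,.008).round(4))
E
```

```text
[[0.5337 0.1052 0.157 ]
 [0.5427 0.1255 0.157 ]
 [0.5627 0.1144 0.157 ]
 [0.5518 0.0956 0.157 ]] [0.5477 0.1102 0.157 ]
0.0222 65.9
0.0228 60.9
0.0217 59.8
0.0205 62.0
tool y yaw 74.0249830495342
[0.4996 0.0867 0.008 ]
[0.526  0.1576 0.008 ]
[0.5964 0.1331 0.008 ]
```

Handle centre is (0.5477, 0.1102), which agrees with the triangulation. Its yaw is about 62°, so I turn the tool +12° about z. Then I descend, keeping 9 mm between fingertips and disc.

drive_tool(
  series=[0,0,1.2,-0.05,0,0,1,0,0,2.4,-0.05,0,0,1,0,0,2.4,-0.05,0,0.5,1,0,0,2.4,-0.05,0,1.2,1,0,0,2.4,-0.05,0,1.9,1,0,0,2.4,-0.05,0,2.6,1,0,0,2.4,-0.05,0,3.2,1,0,0,2.4,-0.05,0,3.7,1,0,0,2.4,-0.05,0,3.98,1,0,0,2.4,-0.05,0,3.98,1],
)

```text
time: 2.4
ee_pos: [0.545, 0.1132, 0.1366]
eef_rot: [0.24, 0.971, -0.001, -0.002]
ft_force: [-0.3, -0.1, -0.4]
width: 0.087
grip_force: 0.0
```

drive_tool(
  series=[0,0,0,0,0,0,-0.2,0,0,0,0,0,0,-0.6,0,0,0,0,0,0,-1,0,0,0,0,0,0,-1,0,0,0,0,0,0,-1,0,0,0,0,0,0,-1,0,0,0,0,0,0,-1,0,0,0,0,0,0,-1],
  grip_force=45,
)

```text
time: 3.07
ee_pos: [0.547, 0.1121, 0.139]
eef_rot: [0.241, 0.97, 0.0, 0.0]
ft_force: [-0.7, -0.7, 0.1]
width: 0.0415
grip_force: 0.0
```

drive_tool(
  series=[0,0,0,0,0,0,-1,0,0,0,0,0,0,-1,0,0,0,0,0,0,-1,0,0,0,0,0,0,-1,0,0,0,0,0,0,-1,0,0,0,0,0,0,-1,0,0,0,0,0,0,-1,0,0,0,0,0,0,-1],
)

```text
time: 3.73
ee_pos: [0.5469, 0.1121, 0.139]
eef_rot: [0.241, 0.97, 0.0, -0.0]
ft_force: [0.1, -0.1, -0.5]
width: 0.0238
grip_force: 44.1
```

```bash
python3 - <<'E'
from h import *
s=telemetry.read_state();print(s)
E
```

```text
{'time': 3.7333, 'joint_positions': array([-0.63616267,  0.27912008,  0.41107759,  1.78992075, -0.12409751,
        1.09785953,  0.90101893]), 'joint_vel': array([-1.35472577e-03,  4.15719309e-04, -1.21126191e-04,  8.42815806e-05,
        3.35817436e-04, -8.40432607e-04, -6.54648626e-04]), 'joint_torque': array([ 4.68281214e-02, -5.06587708e+01,  5.03693417e+00, -3.53422344e+01,
        9.24166554e-03,  1.24265542e-01, -1.58056692e-02]), 'ee_pos': array([0.54694511, 0.11212226, 0.13895172]), 'eef_rot': array([ 2.41189499e-01,  9.70478038e-01,  5.14420457e-05, -9.68354707e-06]), 'ft_force': array([ 0.11210709, -0.1497526 , -0.45869218]), 'torque': array([-0.02319402,  0.01915802,  0.01572995]), 'grip_force': 44.07566650530384, 'width': 0.023772510984491613}
```

The grip is good: width 23.8 mm at 44 N. The home TCP to return to is (0.547, 0.112, 0.139). I lift straight up.

drive_tool(
  series=[0,0,0,0,0,-0.3,-1,0,0,0,0,0,-0.8,-1,0,0,0,0,0,-1.4,-1,0,0,0,0,0,-2.0,-1,0,0,0,0,0,-2.6,-1,0,0,0,0,0,-3.2,-1,0,0,0,0,0,-3.7,-1,0,0,0,0,0,-3.9,-1,0,0,0,0,0,-3.9,-1],
)

```text
time: 4.48
ee_pos: [0.5476, 0.1121, 0.2973]
eef_rot: [0.241, 0.97, 0.001, 0.001]
ft_force: [1.0, -0.1, -1.5]
width: 0.024
grip_force: 44.1
```

```bash
python3 - <<'E'
from h import *
s=telemetry.read_state();print(s["ee_pos"],s["ft_force"],s["width"])
m=R.from_quat(s["eef_rot"]).as_matrix();rod=-.0016*m[:,0]
print(rod,go(np.array([.5222,-.1855,.2929])-rod).round(3))
E
```

```text
[0.54764207 0.11209958 0.29726277] [ 0.97358074 -0.06546446 -1.50046031] 0.023954836363883382
[ 1.41370069e-03 -7.49291749e-04  3.49697287e-06] [-2.882 -6.872  0.096]
```

drive_tool(
  series=[0,0,0,-0.1,-0.3,0,-1,0,0,0,-0.4,-1.0,0,-1,0,0,0,-0.8,-1.9,0,-1,0,0,0,-1.2,-2.8,0,-1,0,0,0,-1.6,-3.8,0,-1,0,0,0,-2.0,-4.7,0,-1,0,0,0,-2.4,-5.6,0,-1,0,0,0,-2.7,-6.4,0,-1,0,0,0,-2.88,-6.87,0.1,-1,0,0,0,-2.88,-6.87,0.1,-1],
)

```text
time: 5.32
ee_pos: [0.5169, -0.1911, 0.289]
eef_rot: [0.245, 0.969, -0.001, -0.001]
ft_force: [-0.2, -0.3, -1.9]
width: 0.0242
grip_force: 44.1
```

drive_tool(
  series=[0,0,0,0,0,0,-1,0,0,0,0,0,0,-1],
)

```text
time: 5.48
ee_pos: [0.5195, -0.1841, 0.2898]
eef_rot: [0.241, 0.971, 0.0, -0.001]
ft_force: [-0.3, 0.5, -1.1]
width: 0.024
grip_force: 44.1
```

```bash
python3 - <<'E'
from h import *
s=telemetry.read_state();print(s["ee_pos"],s["ft_force"],s["width"])
np.save("c2.npy",[get_calibration(n) for n in ("scene","side")],allow_pickle=True)
f=lambda n,x,y:cv2.resize(camera(n)[y:y+150,x:x+100,::-1],(400,600),interpolation=cv2.INTER_CUBIC)
cv2.imwrite("pics/c2.png",np.clip(1.7*np.hstack([f("scene",155,190),f("side",275,190)]),0,255).astype(np.uint8))
E
```

```text
[ 0.51954567 -0.18406319  0.28982113] [-0.33012412  0.49895513 -1.13944873] 0.023993705604217753
```

View pics/c2.png

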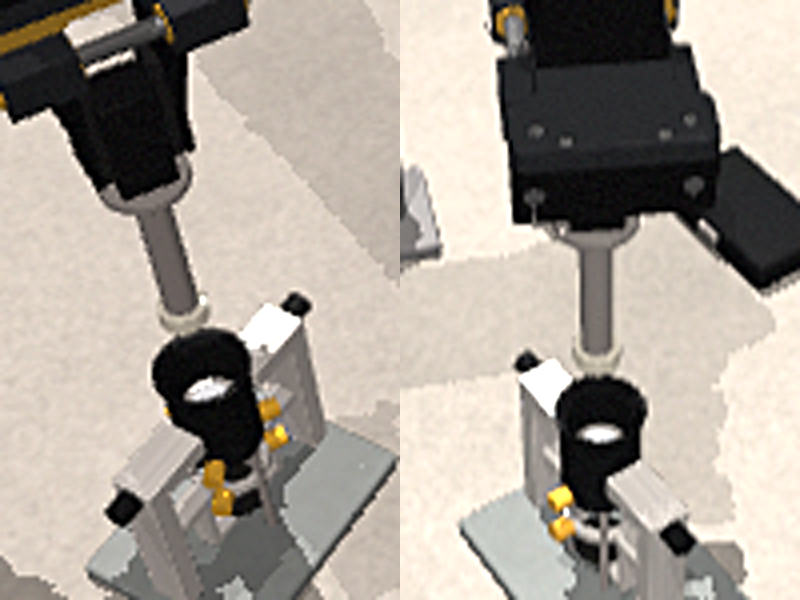

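The foot hangs just above the mouth in both views: scene foot (201,269), side foot (324,279.5). I'll check the offset numerically.

```bash
python3 - <<'E'
from h import *
from scipy.optimize import least_squares as L
a,b=np.load("c2.npy",allow_pickle=True)
z=.2898-.125
for p,q,z in [((201,269.5),(324.1,279.5),z),((205.5,281),(325.3,292),.13)]:
    print(tri((a,p),(b,q)).round(4), L(lambda x:[proj(a,[*x,z])[0]-p[0],proj(b,[*x,z])[0]-q[0]],[.52,-.18]).x.round(4))
s=telemetry.read_state();m=R.from_quat(s["eef_rot"]).as_matrix();print(s["ee_pos"],s["time"],m[:,2])
E
```

```text
[ 0.5209 -0.1854  0.1647] [ 0.5205 -0.1853]
[ 0.5224 -0.1853  0.1296] [ 0.5228 -0.1854]
[ 0.52012971 -0.18333142  0.29033974] 5.5833 [-9.43670137e-04  6.28331923e-04 -9.99999357e-01]
```

The foot is about 1.5 mm short of the axis in x, against 4.5 mm of clearance. I correct that and descend to just above the cell.

drive_tool(
  series=[0,0,0,-0.035,0,0,-1,0,0,0,-0.035,0,0.15,-1,0,0,0,-0.035,0,0.35,-1,0,0,0,-0.035,0,0.55,-1,0,0,0,-0.035,0,0.75,-1,0,0,0,-0.035,0,0.95,-1,0,0,0,-0.035,0,1.1,-1,0,0,0,-0.035,0,1.2,-1,0,0,0,-0.035,0,1.2,-1,0,0,0,-0.035,0,1.2,-1],
)

```text
time: 6.42
ee_pos: [0.5213, -0.1854, 0.2429]
eef_rot: [0.241, 0.97, 0.0, -0.0]
ft_force: [-0.4, -0.1, -1.6]
width: 0.0238
grip_force: 44.1
```

drive_tool(
  series=[0,0,0,0,0,0.03,-1,0,0,0,0,0,0.06,-1,0,0,0,0,0,0.09,-1,0,0,0,0,0,0.12,-1,0,0,0,0,0,0.15,-1,0,0,0,0,0,0.18,-1,0,0,0,0,0,0.2,-1,0,0,0,0,0,0.22,-1,0,0,0,0,0,0.24,-1,0,0,0,0,0,0.25,-1],
)

```text
time: 7.25
ee_pos: [0.5213, -0.1853, 0.2328]
eef_rot: [0.241, 0.97, 0.0, -0.0]
ft_force: [0.6, -0.4, -1.8]
width: 0.0243
grip_force: 44.1
```

drive_tool(
  series=[0,0,0,0,0,0.02,-1,0,0,0,0,0,0.04,-1,0,0,0,0,0,0.06,-1,0,0,0,0,0,0.08,-1],
)

```text
time: 7.58
ee_pos: [0.5213, -0.1853, 0.2297]
eef_rot: [0.241, 0.97, 0.0, -0.0]
ft_force: [0.7, -1.1, -0.5]
width: 0.0238
grip_force: 44.1
```

drive_tool(
  series=[0,0,0,0,0,0.0125,-1,0,0,0,0,0,0.025,-1,0,0,0,0,0,0.0375,-1,0,0,0,0,0,0.05,-1],
)

```text
time: 7.92
ee_pos: [0.5216, -0.1855, 0.2282]
eef_rot: [0.241, 0.97, 0.0, 0.0]
ft_force: [-0.2, -0.4, 2.9]
width: 0.0237
grip_force: 44.1
```

drive_tool(
  series=[0,0,0,0,0,0.0125,-1,0,0,0,0,0,0.025,-1,0,0,0,0,0,0.0375,-1,0,0,0,0,0,0.05,-1],
)

```text
time: 8.25
ee_pos: [0.5214, -0.1853, 0.2257]
eef_rot: [0.241, 0.97, 0.0, 0.0]
ft_force: [0.1, -0.1, 2.6]
width: 0.0241
grip_force: 44.1
```

Contact came at TCP z ≈ 0.230, so the cell top is at 105 mm as expected. The cell is sliding at about 4 N, so the tray should be felt between z = 0.193 and 0.172.

drive_tool(
  series=[0,0,0,0,0,0.015,-1,0,0,0,0,0,0.03,-1,0,0,0,0,0,0.045,-1,0,0,0,0,0,0.06,-1,0,0,0,0,0,0.075,-1,0,0,0,0,0,0.09,-1,0,0,0,0,0,0.105,-1,0,0,0,0,0,0.12,-1,0,0,0,0,0,0.135,-1,0,0,0,0,0,0.15,-1],
)

```text
time: 9.08
ee_pos: [0.5213, -0.1853, 0.2197]
eef_rot: [0.241, 0.97, 0.0, -0.0]
ft_force: [-0.2, -0.5, -0.2]
width: 0.0242
grip_force: 44.1
```

drive_tool(
  series=[0,0,0,0,0,0.015,-1,0,0,0,0,0,0.03,-1,0,0,0,0,0,0.045,-1,0,0,0,0,0,0.06,-1,0,0,0,0,0,0.075,-1,0,0,0,0,0,0.09,-1,0,0,0,0,0,0.105,-1,0,0,0,0,0,0.12,-1,0,0,0,0,0,0.135,-1,0,0,0,0,0,0.15,-1],
)

```text
time: 9.92
ee_pos: [0.5213, -0.1853, 0.2137]
eef_rot: [0.241, 0.97, 0.0, 0.0]
ft_force: [0.5, -0.8, 1.0]
width: 0.024
grip_force: 44.1
```

drive_tool(
  series=[0,0,0,0,0,0.015,-1,0,0,0,0,0,0.03,-1,0,0,0,0,0,0.045,-1,0,0,0,0,0,0.06,-1,0,0,0,0,0,0.075,-1,0,0,0,0,0,0.09,-1,0,0,0,0,0,0.105,-1,0,0,0,0,0,0.12,-1,0,0,0,0,0,0.135,-1,0,0,0,0,0,0.15,-1],
)

```text
time: 10.75
ee_pos: [0.5213, -0.1854, 0.2077]
eef_rot: [0.241, 0.97, 0.0, 0.0]
ft_force: [0.3, -1.0, 1.2]
width: 0.0241
grip_force: 44.1
```

drive_tool(
  series=[0,0,0,0,0,0.0125,-1,0,0,0,0,0,0.025,-1,0,0,0,0,0,0.0375,-1,0,0,0,0,0,0.05,-1,0,0,0,0,0,0.0625,-1,0,0,0,0,0,0.075,-1,0,0,0,0,0,0.0875,-1,0,0,0,0,0,0.1,-1,0,0,0,0,0,0.1125,-1,0,0,0,0,0,0.125,-1],
)

```text
time: 11.58
ee_pos: [0.5215, -0.1854, 0.2029]
eef_rot: [0.241, 0.97, 0.0, 0.0]
ft_force: [0.5, -0.0, 2.9]
width: 0.0239
grip_force: 44.1
```

drive_tool(
  series=[0,0,0,0,0,0.0125,-1,0,0,0,0,0,0.025,-1,0,0,0,0,0,0.0375,-1,0,0,0,0,0,0.05,-1,0,0,0,0,0,0.0625,-1,0,0,0,0,0,0.075,-1,0,0,0,0,0,0.0875,-1,0,0,0,0,0,0.1,-1,0,0,0,0,0,0.1125,-1,0,0,0,0,0,0.125,-1],
)

```text
time: 12.42
ee_pos: [0.5213, -0.1853, 0.1976]
eef_rot: [0.241, 0.97, 0.0, -0.0]
ft_force: [-0.6, 0.5, 0.9]
width: 0.0238
grip_force: 44.1
```

drive_tool(
  series=[0,0,0,0,0,0.01,-1,0,0,0,0,0,0.02,-1,0,0,0,0,0,0.03,-1,0,0,0,0,0,0.04,-1,0,0,0,0,0,0.05,-1],
)

```text
time: 12.83
ee_pos: [0.5213, -0.1854, 0.1957]
eef_rot: [0.241, 0.97, 0.0, -0.0]
ft_force: [0.7, 0.2, 1.5]
width: 0.024
grip_force: 44.1
```

drive_tool(
  series=[0,0,0,0,0,0.01,-1,0,0,0,0,0,0.02,-1,0,0,0,0,0,0.03,-1,0,0,0,0,0,0.04,-1],
)

```text
time: 13.17
ee_pos: [0.5213, -0.1853, 0.1941]
eef_rot: [0.241, 0.97, 0.0, -0.0]
ft_force: [-0.3, 0.1, 0.6]
width: 0.0239
grip_force: 44.1
```

drive_tool(
  series=[0,0,0,0,0,0.01,-1,0,0,0,0,0,0.02,-1,0,0,0,0,0,0.03,-1,0,0,0,0,0,0.04,-1],
)

```text
time: 13.5
ee_pos: [0.5213, -0.1854, 0.1925]
eef_rot: [0.241, 0.97, 0.0, -0.0]
ft_force: [0.4, -0.6, 0.7]
width: 0.024
grip_force: 44.1
```

drive_tool(
  series=[0,0,0,0,0,0.01,-1,0,0,0,0,0,0.02,-1,0,0,0,0,0,0.03,-1,0,0,0,0,0,0.04,-1],
)

```text
time: 13.83
ee_pos: [0.5213, -0.1853, 0.1909]
eef_rot: [0.241, 0.97, 0.0, -0.0]
ft_force: [0.3, -0.6, 1.0]
width: 0.0242
grip_force: 44.1
```

drive_tool(
  series=[0,0,0,0,0,0.01,-1,0,0,0,0,0,0.02,-1,0,0,0,0,0,0.03,-1,0,0,0,0,0,0.04,-1],
)

```text
time: 14.17
ee_pos: [0.5213, -0.1853, 0.1893]
eef_rot: [0.241, 0.97, 0.0, -0.0]
ft_force: [0.3, -0.3, 0.7]
width: 0.024
grip_force: 44.1
```

drive_tool(
  series=[0,0,0,0,0,0.01,-1,0,0,0,0,0,0.02,-1,0,0,0,0,0,0.03,-1,0,0,0,0,0,0.04,-1],
)

```text
time: 14.5
ee_pos: [0.5213, -0.1853, 0.1877]
eef_rot: [0.241, 0.97, 0.0, 0.0]
ft_force: [-0.1, -0.3, 0.8]
width: 0.0243
grip_force: 44.1
```

drive_tool(
  series=[0,0,0,0,0,0.01,-1,0,0,0,0,0,0.02,-1,0,0,0,0,0,0.03,-1,0,0,0,0,0,0.04,-1],
)

```text
time: 14.83
ee_pos: [0.5213, -0.1853, 0.1861]
eef_rot: [0.241, 0.97, 0.0, 0.0]
ft_force: [0.1, -0.3, 0.6]
width: 0.0237
grip_force: 44.1
```

drive_tool(
  series=[0,0,0,0,0,0.01,-1,0,0,0,0,0,0.02,-1,0,0,0,0,0,0.03,-1,0,0,0,0,0,0.04,-1],
)

```text
time: 15.17
ee_pos: [0.5213, -0.1853, 0.1845]
eef_rot: [0.241, 0.97, 0.0, -0.0]
ft_force: [1.2, 0.8, 1.8]
width: 0.024
grip_force: 44.1
```

drive_tool(
  series=[0,0,0,0,0,0.01,-1,0,0,0,0,0,0.02,-1,0,0,0,0,0,0.03,-1,0,0,0,0,0,0.04,-1],
)

```text
time: 15.5
ee_pos: [0.5213, -0.1853, 0.1829]
eef_rot: [0.241, 0.97, 0.0, -0.0]
ft_force: [0.2, -0.6, 0.7]
width: 0.0241
grip_force: 44.1
```

drive_tool(
  series=[0,0,0,0,0,0.01,-1,0,0,0,0,0,0.02,-1,0,0,0,0,0,0.03,-1,0,0,0,0,0,0.04,-1],
)

```text
time: 15.83
ee_pos: [0.5213, -0.1853, 0.1813]
eef_rot: [0.241, 0.97, 0.0, -0.0]
ft_force: [-0.7, 0.5, 0.3]
width: 0.0237
grip_force: 44.1
```

drive_tool(
  series=[0,0,0,0,0,0.01,-1,0,0,0,0,0,0.02,-1,0,0,0,0,0,0.03,-1,0,0,0,0,0,0.04,-1],
)

```text
time: 16.17
ee_pos: [0.5212, -0.1853, 0.1795]
eef_rot: [0.241, 0.97, 0.0, -0.0]
ft_force: [0.5, 0.1, -1.5]
width: 0.024
grip_force: 44.1
```

The force fell to the free-hanging value (-1.5 N), so the cell has let go. I go on very gently to feel the tray.

drive_tool(
  series=[0,0,0,0,0,0.008,-1,0,0,0,0,0,0.016,-1,0,0,0,0,0,0.024,-1],
)

```text
time: 16.42
ee_pos: [0.5212, -0.1853, 0.1786]
eef_rot: [0.241, 0.97, 0.0, -0.0]
ft_force: [-0.0, 0.0, -1.9]
width: 0.0237
grip_force: 44.1
```

drive_tool(
  series=[0,0,0,0,0,0.008,-1,0,0,0,0,0,0.016,-1,0,0,0,0,0,0.024,-1],
)

```text
time: 16.67
ee_pos: [0.5213, -0.1853, 0.1777]
eef_rot: [0.241, 0.97, 0.0, -0.0]
ft_force: [-0.4, -0.6, -1.8]
width: 0.024
grip_force: 44.1
```

drive_tool(
  series=[0,0,0,0,0,0.008,-1,0,0,0,0,0,0.016,-1,0,0,0,0,0,0.022,-1],
)

```text
time: 16.92
ee_pos: [0.5215, -0.1854, 0.1771]
eef_rot: [0.241, 0.97, 0.0, 0.0]
ft_force: [-0.9, 1.0, 1.8]
width: 0.024
grip_force: 44.1
```

drive_tool(
  series=[0,0,0,0,0,0.006,-1,0,0,0,0,0,0.012,-1],
)

```text
time: 17.08
ee_pos: [0.5215, -0.1854, 0.1768]
eef_rot: [0.241, 0.97, 0.0, 0.0]
ft_force: [-1.0, 0.1, 3.9]
width: 0.024
grip_force: 44.1
```

After a 2 mm free drop the force rises stiffly, to about 5.5 N at 53 mm of travel: that is the tray. I stop here and pull straight out.

drive_tool(
  series=[0,0,0,0,0,-0.05,-1,0,0,0,0,0,-0.2,-1,0,0,0,0,0,-0.5,-1,0,0,0,0,0,-0.9,-1,0,0,0,0,0,-1.4,-1,0,0,0,0,0,-1.9,-1,0,0,0,0,0,-2.4,-1,0,0,0,0,0,-2.8,-1,0,0,0,0,0,-3.0,-1,0,0,0,0,0,-3.0,-1],
)

```text
time: 17.92
ee_pos: [0.522, -0.1857, 0.2987]
eef_rot: [0.241, 0.97, 0.0, 0.002]
ft_force: [0.8, 0.1, -1.4]
width: 0.0242
grip_force: 44.1
```

```bash
python3 - <<'E'
from h import *
s=telemetry.read_state();print(s["ee_pos"],s["ft_force"],s["width"])
print(go([.5474,.112,.297]).round(3))
f=lambda n,x,y:cv2.resize(camera(n)[y:y+150,x:x+100,::-1],(400,600),interpolation=cv2.INTER_CUBIC)
cv2.imwrite("pics/c3.png",np.clip(1.7*np.hstack([f("scene",155,210),f("side",275,210)]),0,255).astype(np.uint8))
E
```

```text
[ 0.52198891 -0.18573386  0.2987246 ] [ 0.79318182  0.05731282 -1.3579039 ] 0.024175903931883305
[2.925 6.874 0.043]
```

View pics/c3.png

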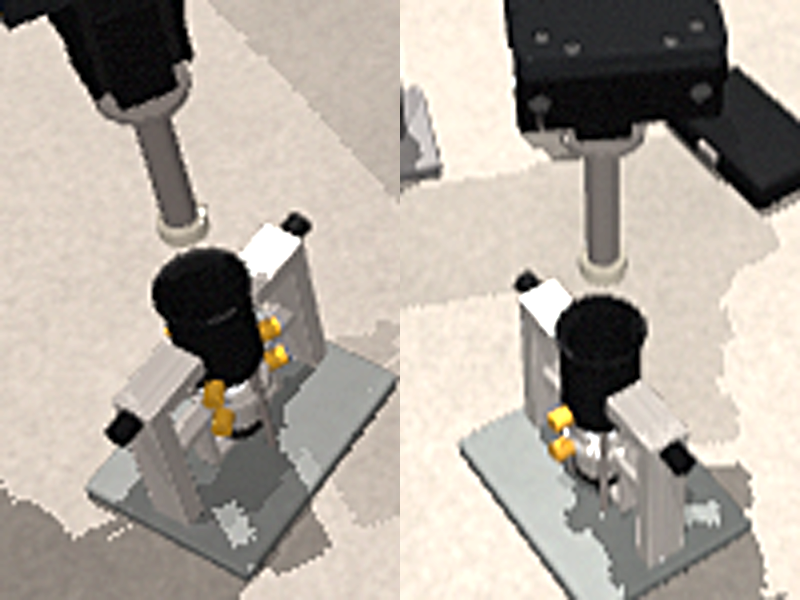

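The empty tube and the bright cell under it at scene (201,310) and side (324,320) show that the cell is down in the collar on the tray. I carry the rod back above the holder.

drive_tool(
  series=[0,0,0,0.1,0.3,0,-1,0,0,0,0.4,1.0,0,-1,0,0,0,0.8,1.9,0,-1,0,0,0,1.2,2.8,0,-1,0,0,0,1.6,3.8,0,-1,0,0,0,2.0,4.7,0,-1,0,0,0,2.4,5.6,0,-1,0,0,0,2.75,6.4,0,-1,0,0,0,2.93,6.87,0,-1,0,0,0,2.93,6.87,0,-1],
)

```text
time: 18.85
ee_pos: [0.5454, 0.1184, 0.2944]
eef_rot: [0.237, 0.971, -0.0, -0.002]
ft_force: [-0.2, 0.2, -2.2]
width: 0.0238
grip_force: 44.1
```

drive_tool(
  series=[0,0,0,0,0,0.3,-1,0,0,0,0,0,0.6,-1,0,0,0,0,0,0.8,-1,0,0,0,0,0,0.8,-1,0,0,0,0,0,0.8,-1,0,0,0,0,0,0.8,-1,0,0,0,0,0,0.8,-1],
)

```text
time: 19.43
ee_pos: [0.5467, 0.112, 0.265]
eef_rot: [0.242, 0.97, 0.0, 0.0]
ft_force: [0.4, -0.8, -1.9]
width: 0.0236
grip_force: 44.1
```

```bash
python3 - <<'E'
from h import *
from scipy.optimize import least_squares as L
s=telemetry.read_state();print(s["ee_pos"],s["ft_force"]);print(go([.547,.112,.139]).round(3))
f=lambda n,x,y:cv2.resize(camera(n)[y:y+150,x:x+100,::-1],(400,600),interpolation=cv2.INTER_CUBIC)
cv2.imwrite("pics/c4.png",np.clip(1.7*np.hstack([f("scene",250,110),f("side",215,120)]),0,255).astype(np.uint8))
E
```

```text
[0.54669404 0.11203527 0.26502534] [ 0.402951   -0.81027375 -1.89589184]
[-0.005  0.     3.151]
```

View pics/c4.png

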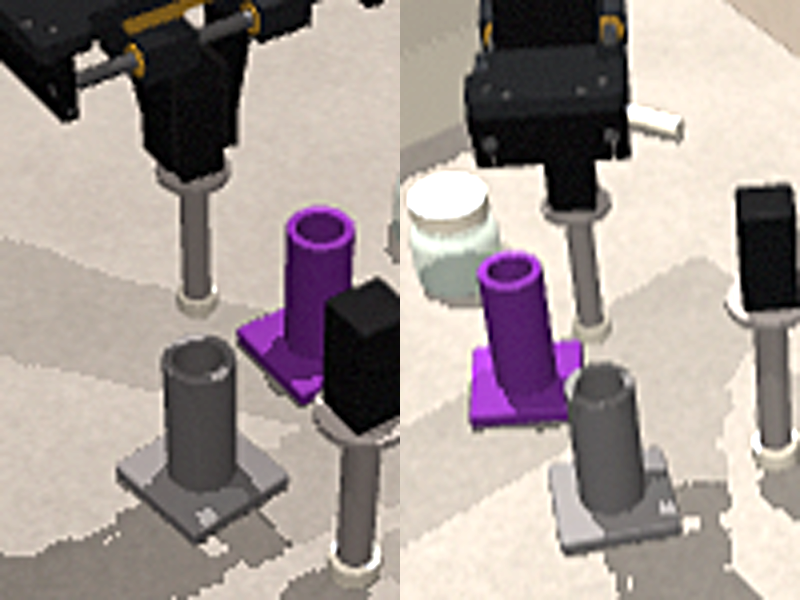

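Here the foot is above the grey holder: scene foot column 299.3 against hole (299.9,199.5), side foot column 263.2 against hole (265.6,215.5).

```bash
python3 - <<'E'
from h import *
from scipy.optimize import least_squares as L
a,b=[get_calibration(n) for n in("scene","side")]
print("hole",tri((a,(299.9,199.5)),(b,(265.6,215.5))).round(4))
for p,q,z in [(299.9,265.6,.102),(299.25,263.25,.142)]:
    print(L(lambda x:[proj(a,[*x,z])[0]-p,proj(b,[*x,z])[0]-q],[.52,.1]).x.round(4))
print(telemetry.read_state()["ee_pos"],go([.547,.112,.139]).round(3))
E
```

```text
hole [0.55   0.1093 0.1024]
[0.5501 0.1093]
[0.5488 0.1103]
[0.54665087 0.11228527 0.2649717 ] [-0.009 -0.005  3.149]
```

Foot and hole agree within 1.6 mm, against 3.5 mm of clearance. I nudge that out and go in, slowing at the end.

drive_tool(
  series=[0,0,0,-0.03,-0.01,0.2,-1,0,0,0,-0.03,-0.01,0.5,-1,0,0,0,-0.03,-0.01,0.8,-1,0,0,0,-0.03,-0.01,1.1,-1,0,0,0,-0.03,-0.01,1.4,-1,0,0,0,-0.03,-0.01,1.4,-1],
)

```text
time: 20.03
ee_pos: [0.5458, 0.1111, 0.2051]
eef_rot: [0.241, 0.97, -0.001, -0.002]
ft_force: [-0.7, -0.0, -2.5]
width: 0.0241
grip_force: 44.1
```

```bash
python3 - <<'E'
from h import *
s=telemetry.read_state();print(s["ee_pos"],s["ft_force"],s["torque"]);print(go([.547,.112,.139]).round(3))
E
```

```text
[0.54579476 0.11114945 0.20505011] [-0.70855595 -0.02497237 -2.50818418] [-0.00898646  0.02756901 -0.09586304]
[-0.022  0.039  1.651]
```

In the hole with no side force, so I continue down to about 2 mm above home.

drive_tool(
  series=[0,0,0,0,0,0.3,-1,0,0,0,0,0,0.6,-1,0,0,0,0,0,0.9,-1,0,0,0,0,0,1.2,-1,0,0,0,0,0,1.4,-1,0,0,0,0,0,1.55,-1,0,0,0,0,0,1.62,-1,0,0,0,0,0,1.62,-1,0,0,0,0,0,1.62,-1],
)

```text
time: 20.78
ee_pos: [0.5475, 0.1115, 0.144]
eef_rot: [0.241, 0.97, 0.0, 0.0]
ft_force: [-0.1, 0.3, -0.8]
width: 0.0244
grip_force: 44.1
```

drive_tool(
  series=[0,0,0,0,0,0.03,-1,0,0,0,0,0,0.06,-1,0,0,0,0,0,0.09,-1,0,0,0,0,0,0.11,-1,0,0,0,0,0,0.11,-1],
)

```text
time: 21.2
ee_pos: [0.5473, 0.1114, 0.1392]
eef_rot: [0.241, 0.97, 0.0, -0.0]
ft_force: [0.7, -0.7, -1.4]
width: 0.024
grip_force: 44.1
```

drive_tool(
  series=[0,0,0,0,0,0.01,-1,0,0,0,0,0,0.02,-1,0,0,0,0,0,0.02,-1,0,0,0,0,0,0.02,-1],
)

```text
time: 21.53
ee_pos: [0.5473, 0.1114, 0.1389]
eef_rot: [0.241, 0.97, 0.0, 0.0]
ft_force: [-2.4, -0.6, 5.2]
width: 0.0239
grip_force: 44.1
```

The disc is seated at the original height with an upward force. I ease off slightly and open.

drive_tool(
  series=[0,0,0,0,0,-0.015,-1,0,0,0,0,0,-0.015,-0.4,0,0,0,0,0,-0.015,0.0,0,0,0,0,0,-0.015,0.4,0,0,0,0,0,-0.015,1,0,0,0,0,0,-0.015,1,0,0,0,0,0,-0.015,1,0,0,0,0,0,-0.015,1,0,0,0,0,0,-0.015,1,0,0,0,0,0,-0.015,1],
)

```text
time: 22.37
ee_pos: [0.5473, 0.1114, 0.1391]
eef_rot: [0.241, 0.97, 0.0, 0.0]
ft_force: [-0.7, -1.0, 0.2]
width: 0.0715
grip_force: 0.0
```

drive_tool(
  series=[0,0,0,0,0,-0.2,1,0,0,0,0,0,-0.5,1,0,0,0,0,0,-1.0,1,0,0,0,0,0,-1.7,1,0,0,0,0,0,-2.4,1,0,0,0,0,0,-3.1,1,0,0,0,0,0,-3.6,1,0,0,0,0,0,-4.0,1,0,0,0,0,0,-4.0,1,0,0,0,0,0,-4.0,1],
)

```text
time: 23.2
ee_pos: [0.5477, 0.1114, 0.3007]
eef_rot: [0.241, 0.97, 0.001, 0.001]
ft_force: [0.3, -0.4, 1.0]
width: 0.0872
grip_force: 0.0
```

```bash
python3 - <<'E'
from h import *
s=telemetry.read_state();print(s["ee_pos"],s["ft_force"],s["width"])
f=lambda n,x,y:cv2.resize(camera(n)[y:y+150,x:x+100,::-1],(400,600),interpolation=cv2.INTER_CUBIC)
cv2.imwrite("pics/c5.png",np.clip(1.7*np.hstack([f("scene",250,110),f("side",275,210)]),0,255).astype(np.uint8))
E
```

```text
[0.54767149 0.11137438 0.3007387 ] [ 0.30663156 -0.3553762   1.03625896] 0.08724762913137042
```

View pics/c5.png

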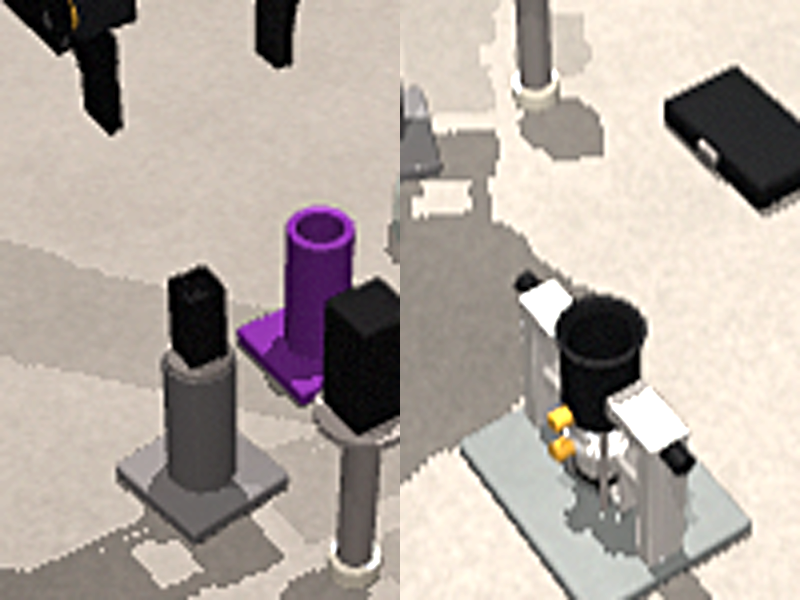

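The small rod sits home and upright in the grey holder, at scene (299,190). The cell lies under the tube and the gripper is clear, so I hand in the job.

```bash
python3 -c "
from bench import r
print(r.close_job())"
```

```text
the job is handed in; nothing more can be done
None
```

I pushed the lens cell down onto the catch tray, stopping at about 5–6 N, put the rod back fully home in its holder, and handed in the job after about 23 s; the hand-in returned no verdict, and I steered clear of the bottle, jar and case.

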